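# Line up the porcelain dancers by height on the shelf

## Task

Stand the four porcelain dancers on the oak shelf in order of height, one centred on each felt disc: the tallest next to the brass crank mechanism, stepping down to the shortest next to the tin piano (the colour of the felt does not matter). Keep every dancer upright, set each down rather than dropping it, and leave the crank mechanism and the piano where they are.

Things in the scene. Friction and masses are not known exactly. Their poses are not given: they have to be found in the camera images.
- dancer_blue: Loose porcelain ballerina in a blue dress, 140 mm tall, round about its vertical axis: round foot 44 mm across with a thin brass rim, skirt tapering upwards to a straight bodice 20 mm across that runs from 84 to 116 mm above the foot, head a 20 mm ball at the top. 96 g or so. Origin: centre of the foot's underside; z up; yaw is of no account. Starts upright on the bench (z = 0) between the robot and the shelf.
- dancer_pink: Loose porcelain ballerina in a pink dress, 120 mm tall, round about its vertical axis: round foot 44 mm across with a thin brass rim, skirt tapering upwards to a straight bodice 20 mm across that runs from 64 to 96 mm above the foot, head a 20 mm ball at the top. 84 g or so. Origin: centre of the foot's underside; z up; yaw is of no account. Starts upright on the bench (z = 0) between the robot and the shelf.
- dancer_yellow: Loose porcelain ballerina in a yellow dress, 100 mm tall, round about its vertical axis: round foot 44 mm across with a thin brass rim, skirt tapering upwards to a straight bodice 20 mm across that runs from 44 to 76 mm above the foot, head a 20 mm ball at the top. 72 g or so. Origin: centre of the foot's underside; z up; yaw is of no account. Starts upright on the bench (z = 0) between the robot and the shelf.
- dancer_white: Loose porcelain ballerina in a white dress, 80 mm tall, round about its vertical axis: round foot 44 mm across with a thin brass rim, skirt tapering upwards to a straight bodice 20 mm across that runs from 24 to 56 mm above the foot, head a 20 mm ball at the top. 60 g or so. Origin: centre of the foot's underside; z up; yaw is of no account. Starts upright on the bench (z = 0) between the robot and the shelf.
- felt_green: Fixed disc of green felt, 64 mm across and 2 mm thick, lying on the oak shelf; one of four discs in a row along it, about 90 mm apart, in any order of colour. Origin: centre of its underside, on the shelf's top, 24 mm above the bench; the top of the felt is at 26 mm. The shelf is a fixed dark oak board 110 mm deep (55 mm either side of the row) and 560 mm long.
- felt_navy: Fixed disc of navy felt, 64 mm across and 2 mm thick, lying on the oak shelf; one of four discs in a row along it, about 90 mm apart, in any order of colour. Origin: centre of its underside, on the shelf's top, 24 mm above the bench; the top of the felt is at 26 mm. The shelf is a fixed dark oak board 110 mm deep (55 mm either side of the row) and 560 mm long.
- felt_burgundy: Fixed disc of burgundy felt, 64 mm across and 2 mm thick, lying on the oak shelf; one of four discs in a row along it, about 90 mm apart, in any order of colour. Origin: centre of its underside, on the shelf's top, 24 mm above the bench; the top of the felt is at 26 mm. The shelf is a fixed dark oak board 110 mm deep (55 mm either side of the row) and 560 mm long.
- felt_grey: Fixed disc of grey felt, 64 mm across and 2 mm thick, lying on the oak shelf; one of four discs in a row along it, about 90 mm apart, in any order of colour. Origin: centre of its underside, on the shelf's top, 24 mm above the bench; the top of the felt is at 26 mm. The shelf is a fixed dark oak board 110 mm deep (55 mm either side of the row) and 560 mm long.
- crank: Brass wind-up crank mechanism, loose, 350 g, 50 x 66 mm and 42 mm high, with pinned cylinder and small wooden-gripped crank; it stands at one end of the shelf (left or right varies), in line with the row, about 100 mm from the nearest felt disc. Origin: centre of its underside, on the shelf's top. The tallest dancer's disc is the one nearest to it.
- piano: Tiny red tin upright piano, loose, 250 g, 52 x 68 mm and 57 mm high; it stands at the other end of the shelf, in line with the row, about 100 mm from the nearest felt disc. Origin: centre of its underside, on the shelf's top. The shortest dancer's disc is the one nearest to it.
Not all that is in view belongs to the job. Leave any purple look-alike of the dancer_blue alone.

How it is judged:
By the outcome, as a careful person would: the job done as asked, in the order asked, and still so for the second after the job is handed in, with the robot touching nothing.
It also fails if it takes over 99 s, if anything falls off the work surface, if the arm or the gripper's body presses on something with over 40 N, if the wrist force passes 120 N, or if a joint passes its speed limit or range.

## Robot

A 6-joint arm with a two-finger parallel gripper is mounted at the origin on the work surface. World frame = base frame: x ahead of the robot, y to its left, z up, the work surface at z = 0. Lengths are in mm, angles in rad, forces in N, time in s.
With the tool pointing down it reaches from about 375 to 900 mm from the base axis. Payload 3.1 kg.
Tool frame: the origin (TCP) lies midway between the tips of the shut fingers; the grasp point (between the pads) lies 19 mm behind it; z points along the fingers, y is the line along which they close (so a half turn about z gives the same grasp; the last joint's range is limited). The gripper opens to 87 mm and grips with 3 to 60 N. Pads are 19 mm wide; open, the fingers measure 117 mm over their backs; the gripper's body (75 mm by 190 mm) begins 51 mm behind the grasp point.
Start: joints at [-1.466, 0.527, 1.433, -0, 1.181, -0.178], TCP at [175.027, -599.968, 222.548] pointing down, gripper open.
Joint ranges: [-3.08, 3.08], [-0.75, 2.2], [0.22, 2.44], [-1.43, 4.57], [0, 2.65], [-2.85, 2.85]. Speed limits (rad/s): [2.79, 2.79, 3.14, 3.14, 3.14, 3.14].

## Interface

Orientations are given as a 3x3 rotation matrix whose columns are the frame's x, y, z axes.
In Python, from station import arm, effector, optics, order, status gives the robot as it stands. Calls block until the motion is done:
- arm.movep(position, orientation): joint-space move of the TCP to a pose.
- arm.move_l(position, ori=None, speed=150): straight line of the TCP; ori=None keeps the orientation; speed is the mean speed in mm/s.
- arm.set_joints(angles): joint-space move.
- effector.move_gripper(opening, effort=None): opening from 0.0 (shut) to 1.0 (fully open); effort is the grip in N (None keeps the last); returns when the fingers have stopped.
- arm.wait(seconds).
- arm.inverse_kinematics(position, orientation): joint angles nearest the present ones, or None.
- optics.snapshot(name): name is "scene" or "top" or "wrist"; returns the picture (420x560x3 uint8, red, green, blue); there is no depth.
- optics.camera_model(name): a dict with "K" (3x3 intrinsics, pixels), "pose" (4x4, takes a point from camera to world coordinates). Camera axes: x right, y down, z forward; pixel columns grow to the right and rows downward; lengths in mm; the calibration is good to about 2 mm. A picture is of the moment at which its call begins: read the wrist's pose just before it. camera_model takes no time and is no camera call; for the wrist camera it gives the pose at the moment of the call.
A pose or a line that the arm cannot do raises arm.Unreachable and nothing moves.
- order.sign_off(): hands the job in; it is judged then, once.
Readings, each from a call of its own:
- status.current_t(): time.
- status.current_qpos(): joint angles.
- status.current_joint_vel(): joint speeds.
- status.current_joint_torque(): joint torques, N m.
- status.current_position(): TCP position.
- status.current_orientation(): TCP orientation.
- status.current_force(): force on the tool from outside, world axes, zero at the start.
- status.current_wrist_torque(): the same for the moment, N m.
- status.current_gripper_width(): opening from 0.0 (shut) to 1.0 (fully open).
- status.current_grasp_force(): force on a finger pad.
Only numpy, scipy, OpenCV 4.12 (cv2) and the standard library are available. Lean on these libraries where they do the work, as an engineer would, in place of code of your own. Each camera call takes 0.05 s, during which the arm holds its last target. There are 200 camera calls.

## Working session

There is one attempt and no reset: what is moved stays moved. The work goes in short steps, each a Python script; the robot and the scene stay as the last script left them, time stands still between calls to the robot, and variables do not carry over. Pictures are saved under pics/ and viewed, at most 14 in all, crops included, and the job is handed in when it is done.

```bash
mkdir -p pics
python3 - <<'E'
from station import arm, effector, optics, order, status
import cv2, numpy as np
for n in ("top","scene"):
    im=optics.snapshot(n); cv2.imwrite(f"pics/{n}0.png",im[:,:,::-1])
    m=optics.camera_model(n); print(n,np.round(m["K"],1).tolist(),np.round(m["pose"],3).tolist())
print(status.current_t())
E
```

```text
top [[389.9, 0.0, 281.1], [0.0, 389.9, 208.2], [0.0, 0.0, 1.0]] [[-0.027, -0.994, 0.106, 454.587], [-0.999, 0.031, 0.033, 1.842], [-0.036, -0.105, -0.994, 787.417], [0.0, 0.0, 0.0, 1.0]]
scene [[503.6, 0.0, 283.7], [0.0, 503.6, 211.9], [0.0, 0.0, 1.0]] [[0.432, 0.688, -0.583, 1113.816], [0.902, -0.338, 0.269, -245.828], [-0.012, -0.642, -0.767, 840.36], [0.0, 0.0, 0.0, 1.0]]
0.1
```

View pics/top0.png

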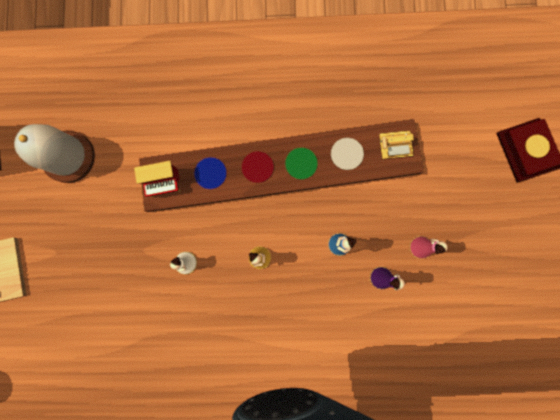

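View pics/scene0.png

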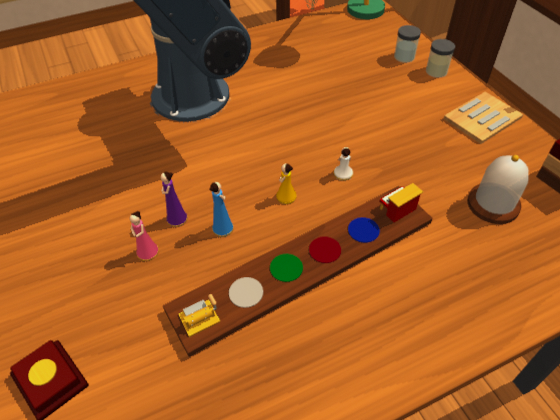

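The pictures show the crank at top-image (397,146) and the piano at (157,180). The discs between them are grey (347,153), green (301,163), burgundy (258,166) and navy (211,173). The dancers are white (185,262), yellow (260,257), blue (341,244) and pink (423,247), with the purple decoy at (383,279). So blue goes to grey, pink to green, yellow to burgundy and white to navy.

```bash
cat > h.py <<'E'
from station import arm, effector, optics, order, status
import cv2, numpy as np
def cast(m,uv,z):
    K,P=np.array(m["K"]),np.array(m["pose"])
    d=P[:3,:3]@np.linalg.solve(K,[uv[0],uv[1],1.]); o=P[:3,3]
    return (o+d*(z-o[2])/d[2])[:2]
def proj(m,p):
    K,P=np.array(m["K"]),np.array(m["pose"])
    q=K@(P[:3,:3].T@(np.array(p)-P[:3,3])); return q[:2]/q[2]
def blob(mask,near):
    "contour nearest to a pixel, of at least 60 px"
    cs,_=cv2.findContours(mask.astype(np.uint8),cv2.RETR_EXTERNAL,cv2.CHAIN_APPROX_NONE)
    cs=[c for c in cs if cv2.contourArea(c)>60]
    return min(cs,key=lambda c:-cv2.pointPolygonTest(c,(float(near[0]),float(near[1])),True))
def R(c):
    "tool down, closing along unit xy vector c"
    y=np.array([c[0],c[1],0.]); z=np.array([0,0,-1.]); return np.column_stack([np.cross(y,z),y,z])
E
python3 - <<'E'
from h import *
hsv={n:None for n in("top","scene")}
seed={"top":dict(navy=(211,173),burg=(258,166),green=(301,163),grey=(347,153)),
"scene":dict(navy=(363,230),burg=(325,250),green=(286,267),grey=(246,292))}
for n in seed:
    im=cv2.imread(f"pics/{n}0.png"); m=optics.camera_model(n)
    for k,s in seed[n].items():
        c=im[s[1],s[0]].astype(int)
        mask=(np.abs(im.astype(int)-c).max(2)<45)
        b=blob(mask,s); (ex,ey),ax,_=cv2.fitEllipse(b); p=cast(m,(ex,ey),26)
        print(n,k,c,np.round((ex,ey),1),np.round(ax,1),np.round(p,1))
m=optics.camera_model("top")
for k,s in dict(white=(188,262),yellow=(263,257),blue=(339,245),pink=(420,247),purple=(380,278)).items(): print(k,np.round(cast(m,s,15)))
for k,s in dict(crank=(397,146),piano=(157,180)).items(): print(k,np.round(cast(m,s,50)))
w=optics.camera_model("wrist"); T=np.eye(4);T[:3,:3]=status.current_orientation();T[:3,3]=status.current_position()
print(np.round(np.linalg.inv(T)@np.array(w["pose"]),3).tolist(),w["K"])
E
```

```text
top navy [122  37  24] [210.5 172.6] [29.3 30.5] [611.3 166.5]
top burg [ 26  20 123] [273.8 167.1] [ 57.5 327.9] [618.   39.6]
top green [ 41 115  33] [301. 163.] [30.8 31.4] [624.6 -14.4]
top grey [163 199 214] [346.8 153.2] [30.3 31.2] [ 641.1 -105.8]
scene navy [130  30  12] [362.8 229.7] [22.6 30.2] [608.5 164.9]
scene burg [ 12   0 121] [324.6 249.6] [27.1 32.8] [618.1  71. ]
scene green [ 17 106   0] [286.  267.4] [26.9 32. ] [622.5 -16.3]
scene grey [151 183 203] [245.4 291.7] [28.6 33.3] [ 638.  -107.7]
white [435. 215.]
yellow [441.  66.]
blue [461. -84.]
pink [ 452. -241.]
purple [ 395. -160.]
crank [ 646. -199.]
piano [595. 266.]
[[-0.0, -0.96, -0.281, 77.391], [1.0, -0.0, 0.001, 1.314], [-0.001, -0.281, 0.96, -160.884], [0.0, 0.0, 0.0, 1.0]] [[294.36398663   0.         277.47560966]
 [  0.         294.36398663 207.00066231]
 [  0.           0.           1.        ]]
```

Run:
```python
from h import *
import json
c=np.array([.995,.103]); c/=np.linalg.norm(c)
q=status.current_qpos()
best=[]
for s in(1,-1):
    js=arm.inverse_kinematics([450,0,220],R(s*c)); print(s,js)
Rr=None
for s in(1,-1):
    ok=all(arm.inverse_kinematics([*p],R(s*c)) is not None for p in [(435,215,240),(452,-241,240),(611,166,240),(640,-106,240)])
    print(s,ok)
    if ok and Rr is None: Rr=R(s*c); sg=s
print("sign",sg)
D=dict(pink=(452,-241),blue=(461,-84),yellow=(441,66),white=(435,215))
F=dict(navy=(610,166),burg=(616,71),green=(623.5,-15),grey=(639.5,-107))
tiles={}
rec={}
for k,p in [*D.items(),*F.items()]:
    t=np.array(p)-77*Rr[:2,0]
    try: arm.movep([*t,230],Rr)
    except arm.Unreachable: print("unreach",k); continue
    arm.wait(.3)
    m=optics.camera_model("wrist"); im=optics.snapshot("wrist")
    cv2.imwrite(f"pics/w_{k}.png",im[:,:,::-1]); rec[k]=dict(K=np.array(m["K"]).tolist(),pose=np.array(m["pose"]).tolist())
    u=proj(m,[*p,10]); print(k,np.round(u),round(status.current_t(),1))
    tiles[k]=cv2.getRectSubPix(im[:,:,::-1].copy(),(180,180),tuple(map(float,u)))
json.dump(rec,open("rec.json","w"))
l=list(tiles.values())
while len(l)<8:l.append(np.zeros_like(l[0]))
cv2.imwrite("pics/tiles.png",np.vstack([np.hstack(l[:4]),np.hstack(l[4:])]))
```

```text
1 [-2.49239125e-01  2.96935700e-01  1.85727856e+00 -4.44089210e-16
  9.87378398e-01 -3.52389311e-01]
-1 [-2.49239125e-01  2.96935700e-01  1.85727856e+00 -4.44089210e-16
  9.87378398e-01  2.78920334e+00]
1 True
-1 False
sign 1
pink [277. 119.] 1.9
blue [277. 118.] 3.0
yellow [277. 119.] 4.0
white [277. 119.] 5.0
navy [278. 120.] 6.1
burg [277. 121.] 6.9
green [277. 121.] 7.7
grey [277. 121.] 8.5
```

View pics/tiles.png

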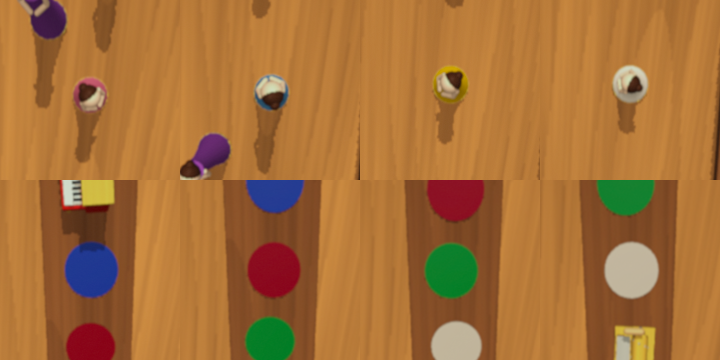

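The tiles show every dancer from nearly above, with a clean foot outline close to tile centre (wrist pixel about (277,119)). The discs are equally clear.

Run:
```python
from h import *
import json
rec=json.load(open("rec.json")); out={}
for k,m in rec.items():
    im=cv2.imread(f"pics/w_{k}.png"); h=cv2.cvtColor(im,cv2.COLOR_BGR2HSV).astype(int)
    H,S,V=h[...,0],h[...,1],h[...,2]
    dress=dict(pink=(H>160)&(S>70)&(V>80),blue=(H>90)&(H<125)&(S>90),yellow=(H>=21)&(H<35)&(S>130)&(V>80),white=(S<90)&(V>100),
      navy=(H>100)&(H<130)&(S>100),burg=((H>170)|(H<4))&(S>150),green=(H>40)&(H<80)&(S>100),grey=(S<90)&(V>110))[k]
    s=(277,119); win=np.zeros(H.shape,bool); r=26 if k in("pink","blue","yellow","white") else 38
    yy,xx=np.indices(H.shape); win=(xx-s[0])**2+(yy-s[1])**2<r*r
    mk=(dress&win).astype(np.uint8); mk=cv2.morphologyEx(mk,cv2.MORPH_CLOSE,np.ones((3,3)))
    n,lab,st,_=cv2.connectedComponentsWithStats(mk); 
    pts=np.argwhere(np.isin(lab,[i for i in range(1,n) if st[i,4]>15]))[:,::-1]
    hull=cv2.convexHull(pts.astype(np.float32))[:,0]
    z=4 if r==26 else 26
    W=np.array([cast(m,p,z) for p in hull],np.float32)
    (x,y),rad=cv2.minEnclosingCircle(W)
    e=cv2.fitEllipse(W); bb=(W.min(0)+W.max(0))/2
    out[k]=[x,y]; print(k,round(x,1),round(y,1),"r",round(rad,1),"ell",np.round(e[0],1),np.round(e[1],1),"bb",np.round(bb,1))
json.dump(out,open("pos.json","w"))
```

```text
pink 452.9 -247.2 r 20.2 ell [ 452.8 -247.1] [39.6 40.2] bb [ 452.5 -245.1]
blue 463.4 -87.4 r 20.3 ell [463.6 -88.2] [37.  39.9] bb [463.7 -93. ]
yellow 441.2 72.3 r 22.4 ell [441.3  72.6] [43.7 44.5] bb [441.3  72.6]
white 434.7 222.0 r 22.0 ell [434.8 221.9] [43.1 43.6] bb [434.8 221.7]
navy 611.7 165.6 r 31.6 ell [611.7 165.6] [62.2 62.9] bb [612.  165.6]
burg 620.7 70.9 r 31.7 ell [620.9  70.8] [62.4 62.8] bb [621.   70.8]
green 625.3 -16.5 r 31.7 ell [625.3 -16.5] [62.9 63.1] bb [625.1 -16.5]
grey 641.2 -107.9 r 32.4 ell [ 641.4 -107.9] [64.2 64.6] bb [ 641.5 -108. ]
```

```bash
cat >> h.py <<'E'
import json
c=np.array([.995,.103]); c/=np.linalg.norm(c); RR=R(c)
def fz(): return float(status.current_force()[2])
def pick_place(k,f,height,lift):
    pos=json.load(open("pos.json")); d,t=pos[k],pos[f]; g=height-40-19   # bodice centre, then TCP
    if k=="white": g=24
    effector.move_gripper(.6)
    arm.movep([*d,g+110],RR); arm.move_l([*d,g+2],speed=150); arm.wait(.1)
    effector.move_gripper(0,15); print(k,"grip",status.current_gripper_width()*87,status.current_grasp_force())
    g=status.current_position()[2]
    arm.move_l([*d,g+lift],speed=150)
    print("held",status.current_gripper_width()*87,"F",np.round(status.current_force(),2))
    arm.move_l([*t,g+lift],speed=200)
    arm.move_l([*t,g+30],speed=150); arm.wait(.3)
    f0=fz(); z=29.
    while z>25:
        z-=.5; arm.move_l([*t,g+z],speed=20); arm.wait(.05)
        if fz()-f0>1.0: break
    print("set z",z,"dF",round(fz()-f0,2),"pos",np.round(status.current_position()-[*t,0],1))
    effector.move_gripper(.3); effector.move_gripper(.6); arm.wait(.1)
    arm.move_l([*t,g+26+130],speed=150)
    print("t",status.current_t())
E
python3 - <<'E'
from h import *
pick_place("white","navy",80,80)
arm.movep([*(np.array([611.7,165.6])-77*RR[:2,0]),230],RR)
cv2.imwrite("pics/chk1.png",optics.snapshot("wrist")[:,:,::-1])
E
```

```text
white grip 19.67195972852198 14.99797792872414
held 19.20903362022373 F [-0.31  0.06 -0.86]
set z 28.5 dF 1.21 pos [-0.1 -0.  54.5]
t 17.8583
```

View pics/chk1.png

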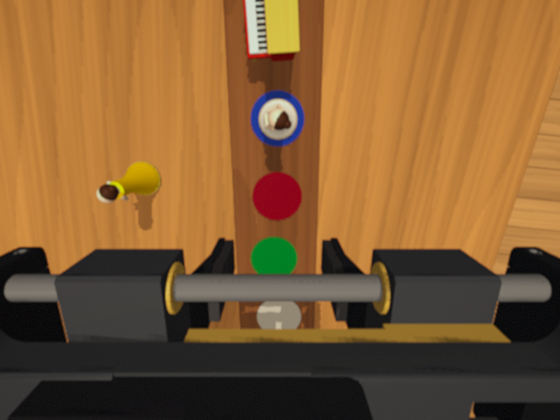

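White stands centred on navy at pixel (277,119). The contact trigger fired early, so I'm averaging the force readings before doing the rest.

```bash
python3 - <<'E'
s=open("h.py").read()
s=s.replace('def fz(): return float(status.current_force()[2])','''def fz():
    v=[]
    for _ in range(8): v.append(status.current_force()[2]); arm.wait(.015)
    return float(np.median(v))''').replace("(0,15)","(0,25)").replace("arm.wait(.05)\n        if fz()-f0>1.0: break","arm.wait(.1); df=fz()-f0; print(z,round(df,2))\n        if df>1.5: break")
open("h.py","w").write(s)
E
python3 - <<'E'
from h import *
pick_place("yellow","burg",100,90)
E
```

```text
yellow grip 19.281372326381188 24.92670759143948
held 19.495543194509512 F [-0.19 -0.44 -0.89]
28.5 -0.0
28.0 0.41
27.5 0.17
27.0 0.19
26.5 0.01
26.0 0.25
25.5 6.15
set z 25.5 dF 6.0 pos [ 0.1 -0.  69. ]
t 29.6417
```

Run:
```python
from h import *
pick_place("pink","green",120,150)
pick_place("blue","grey",140,100)
p=status.current_position(); arm.move_l([p[0],p[1],290],speed=150)
arm.set_joints([-1.466,.527,1.433,0,1.181,-.178])
for n in("top","scene"): cv2.imwrite(f"pics/{n}1.png",optics.snapshot(n)[:,:,::-1])
a=cv2.imread("pics/top1.png")[110:290,120:460]; b=cv2.imread("pics/scene1.png")[100:400,100:460]
cv2.imwrite("pics/fin.png",np.vstack([cv2.copyMakeBorder(a,0,0,0,20,0),b]))
print(status.current_t())
```

```text
pink grip 19.633786222453846 24.982547351014546
held 19.494843003363584 F [-0.27  0.32 -1.12]
28.5 -0.13
28.0 -0.41
27.5 -0.59
27.0 -0.1
26.5 -0.29
26.0 -0.15
25.5 5.42
set z 25.5 dF 5.91 pos [ 0.1 -0.1 89. ]
t 42.8167
blue grip 19.396827048765175 24.993277798203053
held 19.14859648620994 F [-0.41  0.33 -0.68]
28.5 0.3
28.0 -0.3
27.5 0.31
27.0 0.22
26.5 0.29
26.0 0.68
25.5 5.93
set z 25.5 dF 6.23 pos [ 1.00e-01 -1.00e-01  1.09e+02]
t 54.175
57.1833
```

View pics/fin.png

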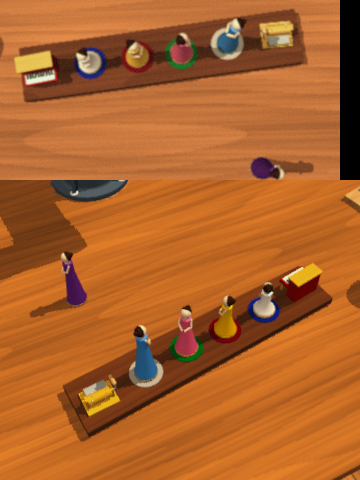

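The composite shows all four upright and centred: blue (145,370), pink (187,345), yellow (226,325) and white (265,308), running from crank to piano. The crank, piano and purple decoy look unmoved, and the arm is clear.

```bash
python3 -c "
from station import order
print(order.sign_off())"
```

```text
the job is handed in; nothing more can be done
None
```

Job handed in at about 57 s: blue, pink, yellow and white stand upright and centred on their discs from crank to piano, though white was released about 2.5 mm above its felt after a false contact reading.

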